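# Stand the slumped book back up in the desk rack

## Robot

A 6-joint arm with a two-finger parallel gripper is mounted at the origin on the work surface. World frame = base frame: x ahead of the robot, y to its left, z up, the work surface at z = 0. Lengths are in mm, angles in rad, forces in N, time in s.
With the tool pointing down it reaches from about 400 to 925 mm from the base axis. Payload 12.5 kg.
Tool frame: the origin (TCP) lies at the very end of the fingers, on their centre line; the grasp point (between the pads) lies 19 mm behind it; z points along the fingers, y is the line along which they close (so a half turn about z gives the same grasp; the last joint's range is limited). The gripper opens to 95 mm and grips with 3 to 60 N. Pads are 20 mm wide; open, the fingers measure 119 mm over their backs; the gripper's body (75 mm by 180 mm) begins 59 mm behind the grasp point.
Start: joints at [-1.409, 0.491, 1.559, -0, 1.092, -0.106], TCP at [165.404, -602.734, 214.661] pointing down, gripper open.
Joint ranges: [-3.1, 3.1], [-0.84, 2.19], [0.05, 2.79], [-1.13, 4.28], [0.06, 2.93], [-2.69, 2.69]. Speed limits (rad/s): [2.22, 2.22, 2.79, 3.14, 3.14, 3.14].

## Interface

Orientations are given as [roll, pitch, yaw] about the fixed x, y, z axes, in that order (R = Rz(yaw) Ry(pitch) Rx(roll)).
In Python, from cell import state, imaging, env, spot_in, mark_of gives the robot as it stands. The module is installed in compiled form; this text tells all that it offers.
- The arm moves only by the tool step_arm, never from a script. Its argument "increments" is a list of rows, each an object with "slide": the shift along the tool's x, y, z in m, a list of three; "roll": the turn about the tool's z in rad. A call has 1 to 5 rows; each row is the pose to reach, as a shift and turn from the pose commanded when the call began, along the tool's axes at that moment; what a row does not reach only later rows make up. A row lasts 1/8 s, in which the tool goes at most 62.5 mm and 10.7 degrees, less where a joint would pass 70% of its speed; a pose out of reach is approached as far as the arm can. A call with a gripper value outside its range is refused whole. "fingers" is the opening, from 0 (shut) to 1 (fully open), set as the call begins (left out, the last holds). The fingers move at their own pace and stop on an object; the grip force is fixed at half the most. Time passes only in rows, so rows that repeat a pose let the fingers close. It gives the time, the measured TCP pose, the force, the opening and the grip force at its end, in the units of the state.
- state(): the state, without advancing time (a new reading comes with each control period).
- imaging.read_camera(name): name is "scene" or "top" or "wrist"; returns a dict with "color" (384x512x3 uint8, red, green, blue), "z_map" (384x512 float32, mm along the optical axis (not along the pixel's ray), 0 where there is no reading), "intrinsics" (3x3 intrinsics, pixels), "distortion" ([k1, k2, p1, p2, k3] as OpenCV has them; the pictures are not rectified), "camera_from_world" (4x4, takes a point from world to camera coordinates). Camera axes: x right, y up, looking along -z (the intrinsics and any distortion apply to the point x, -y, -z); pixel columns grow to the right and rows downward; lengths in mm; the calibration is good to about 2 mm. A picture is of the moment at which its call begins.
- env.job_done(): hands the job in; it is judged then, once.
Trained networks look in the newest picture that a camera, given by its name, has taken for a name from the list of things; names that differ only in an ending like _2 or _b are one class to them, and where a whole thing is asked for, a point or a joint stands for the part that bears it (a point fixed in the world has none). Each returns a list of dicts, best first, with "confidence" (0 to 1); they miss things now and then, are a little off and sometimes report something else, mostly with a low value. They report only what shows in the picture. A call takes as long as a camera call. They do not tell look-alikes from the thing itself.
- spot_in(camera, target): "bbox" ([left, top, right, bottom] in pixels, round what is visible of it).
- mark_of(camera, target): "uv" ([column, row] in pixels: a listed point, or the origin of a listed thing).
The state is a dict: "t": time; "joints": joint angles; "qvel": joint speeds; "tau": joint torques, N m; "eef_pos": TCP position; "tcp_rot": TCP orientation; "ft_force": force on the tool from outside, world axes, zero at the start; "moment": the same for the moment, N m; "opening": opening from 0.0 (shut) to 1.0 (fully open); "grip_force": force on a finger pad.
Only numpy, scipy, OpenCV 4.12 (cv2) and the standard library are available. Lean on these libraries where they do the work, as an engineer would, in place of code of your own. Each camera call takes 0.05 s, during which the arm holds its last target. There are 200 camera calls.

## Task

The blue book in the desk rack has slumped over the low end stop and sticks out towards you. Push it back up so that it stands upright beside the row, and push its spine in until it is level with the spines of the other books. Only push it: do not pick it up, and leave the mirror, jar and bottles where they stand.

Things in the scene. Friction and masses are not known exactly. Their poses are not given: they have to be found in the camera images.
- rack: Brown desk rack holding a row of four upright books; rack and row are one fixed piece. Origin on the desk, x from the spines into the rack, y along the row, z up. In this frame (mm): floor board 12 thick, x -85..85, y -73.2..124.5; row of books y 0..117, spines at x -33, tops at z 162; tall end wall at y 116.5..124.5, top z 137; rear rail 40 high, its inner face at x 80.
- row_corner (a point): Foot of the row, where its spine plane meets its free side: rack frame (-33, 0, 12) mm. The blue book belongs beside the free side (the plane y = 0 of the rack), its spine level with this point; it then has 3 mm to spare before the rear rail.
- stop_top (a point): Middle of the top of the low end stop, a 10 mm thick wall along x, as long as the floor board, at y -72.2..-62.2 mm in the rack frame; its top is 72 mm above the desk.
- book: Loose blue hardback, about 0.3 kg: 110 mm deep (its x, from spine to page edge), 28 mm thick (y), 150 mm tall (z). Origin at the centre of its underside; spine face at its x = -55 mm. Starts leaning 22 degrees to the rack's -y over the end stop, its spine 20 to 50 mm farther out than the row's, its foot (lower -y edge) on the rack floor at y = -38 mm in the rack frame.
- book_center (a point): Centre of the blue book, 75 mm up its own z axis from the underside. When the book stands in the rack this point is 87 mm above the desk.
- book_edge (a point): Middle of the book's upper -y edge (book frame 0, -14, 150 mm). At first the outermost part, 151 mm above the desk and 22 mm outside the end stop. Pushed here towards the row the book pivots on its foot with little slipping, the edge rising about 11 mm; upright, about 10 mm from the row, it stands by itself, and the row keeps it from falling on over.
- mirror: Round white make-up mirror on a stem and 110 mm foot, 248 mm tall, loose; to be left alone. Origin under its foot.
- cream_jar: White cream jar with blue lid, 64 mm across, 45 mm tall, loose; to be left alone. Origin under its centre.
- spray_bottle: Black bottle, 42 mm across, 140 mm tall, loose; to be left alone. Origin under its centre.
- foundation: Small amber bottle with light cap, 38 mm across, 90 mm tall, loose; to be left alone. Origin under its centre.
Not all that is in view belongs to the job. Of the things like the book, leave any that is orange or yellow; of the rest the larger one is meant.

How it is judged (in metres and radians):
At the end, for the whole second after the job is handed in: The blue book stands still on the rack floor, within 0.08 rad of upright and 0.12 rad of square, between the end stop and the row (its centre at most 46 mm from the row's free side), its spine level with the row's within 8 mm; the mirror, jar and bottles stand within 30 mm of where they were (angle between book's own z axis and vertical below 0.08 rad and angle between the x axis of book and the x axis of rack, either way round below 0.12 rad and x of book_center in the frame of rack between 0.014 and 0.03 m and y of book_center in the frame of rack between -0.046 and -0.01 m and height (world z) of book_center between 0.082 and 0.094 m and linear speed of book below 0.01 m/s and distance of each of mirror, cream_jar, spray_bottle, foundation from where it was at the start of the episode below 0.03 m and angle between each of mirror, cream_jar, spray_bottle, foundation's own z axis and vertical below 0.2 rad); the robot touches nothing.
It fails at once if the blue book is lifted (its centre rises more than 10 mm above its height when standing in the rack) (height (world z) of book_center above 0.097 m).
It fails at once if the round make-up mirror is moved more than 30 mm or tipped (distance of mirror from where it was at the start of the episode above 0.03 m or angle between mirror's own z axis and vertical above 0.2 rad).
It fails at once if the cream jar is moved more than 30 mm or tipped (distance of cream_jar from where it was at the start of the episode above 0.03 m or angle between cream_jar's own z axis and vertical above 0.2 rad).
It fails at once if the black bottle is moved more than 30 mm or tipped (distance of spray_bottle from where it was at the start of the episode above 0.03 m or angle between spray_bottle's own z axis and vertical above 0.2 rad).
It fails at once if the foundation bottle is moved more than 30 mm or tipped (distance of foundation from where it was at the start of the episode above 0.03 m or angle between foundation's own z axis and vertical above 0.2 rad).
It also fails if it takes over 54 s, if anything falls off the work surface, if the arm or the gripper's body presses on something with over 40 N, if the wrist force passes 120 N, or if a joint passes its speed limit or range.

## Working session

There is one attempt and no reset: what is moved stays moved. The work goes in short steps, Python scripts to look and compute and a tool call to move; the robot and the scene stay as the last step left them, time stands still between calls to the robot, and variables do not carry over. Pictures are saved under pics/ and viewed, at most 10 in all, crops included, and the job is handed in when it is done.

Besides the shell and the picture viewer there is one more tool, called after ">>>" as name(argument=value, ...), one argument or row to a line, values as JSON. step_arm: Moves the arm, as the interface text tells. Its arguments: {"type":"object","properties":{"increments":{"type":"array"},"fingers":{"type":"number"}},"required":["increments"]}

```bash
mkdir -p pics; cat > h.py <<'E'
import numpy as np, cv2
from cell import state, imaging, env, spot_in, mark_of
def cam(n):
    return imaging.read_camera(n)
def world(c,uv,z=None,plane_z=None):
    K,D=np.array(c["intrinsics"]),np.array(c["distortion"]); T=np.array(c["camera_from_world"]); Ti=np.linalg.inv(T)
    uv=np.array(uv,float).reshape(-1,1,2)
    n=cv2.undistortPoints(uv,K,D).reshape(-1,2)
    d=np.c_[n[:,0],-n[:,1],-np.ones(len(n))]
    if plane_z is not None:
        o=Ti[:3,3]; w=d@Ti[:3,:3].T
        return o+w*((plane_z-o[2])/w[:,2])[:,None]
    if z is None:
        p=uv.reshape(-1,2).round().astype(int); z=c["z_map"][p[:,1].clip(0,383),p[:,0].clip(0,511)]
    return (d*np.reshape(z,(-1,1)))@Ti[:3,:3].T+Ti[:3,3]
def save(c,name,box=None,s=1):
    im=c["color"][:,:,::-1]
    if box: im=im[box[1]:box[3],box[0]:box[2]]
    cv2.imwrite("pics/"+name,cv2.resize(im,None,fx=s,fy=s))
E
python3 - <<'E'
from h import *
np.set_printoptions(precision=1,suppress=True)
ims=[]
for n in ("scene","top"):
    c=cam(n); ims.append(c["color"]); print(n,np.linalg.inv(c["camera_from_world"])[:3,3])
    for t in ("rack","book","mirror","cream_jar","spray_bottle","foundation"):
        print(t,[(np.round(b["bbox"]).tolist(),round(b["confidence"],2)) for b in spot_in(n,t)])
    for t,z in (("rack",0),("row_corner",12),("stop_top",72),("book_center",None),("book_edge",151),("mirror",0),("cream_jar",0),("spray_bottle",0),("foundation",0)):
        for m in mark_of(n,t): print(t,np.round(m["uv"]),round(m["confidence"],2),world(c,m["uv"],plane_z=z)[0])
im=cv2.resize(np.vstack(ims),None,fx=.78,fy=.78)
cv2.imwrite("pics/a.png",im[:,:,::-1])
print(state())
E
```

```text
scene [1264.6 -174.2 1066.7]
rack [([241.0, 161.0, 342.0, 265.0], 0.7)]
book [([167.0, 162.0, 220.0, 213.0], 0.85), ([278.0, 268.0, 328.0, 313.0], 0.71), ([248.0, 137.0, 288.0, 165.0], 0.63), ([237.0, 189.0, 279.0, 242.0], 0.55)]
mirror [([338.0, 153.0, 392.0, 232.0], 0.88), ([198.0, 228.0, 217.0, 250.0], 0.55)]
cream_jar [([200.0, 228.0, 220.0, 250.0], 0.85)]
spray_bottle [([202.0, 244.0, 220.0, 282.0], 0.66)]
foundation []
rack [278. 227.] 0.85 [582.7  96.3   0. ]
row_corner [274. 216.] 0.65 [551.1  93.5  12. ]
stop_top [255. 227.] 0.75 [610.6  21.8  72. ]
stop_top [276. 225.] 0.45 [621.1  73.5  72. ]
book_center [302. 290.] 0.79 [790.3  87.6  19.6]
book_center [193. 183.] 0.76 [ 381.2 -100.    27.7]
book_center [274. 155.] 0.67 [340.9 164.1  26.3]
book_center [263. 218.] 0.6 [642.4  31.8 151.4]
book_edge [189. 205.] 0.95 [ 550.6 -132.7  151. ]
book_edge [247. 205.] 0.67 [594.9   4.2 151. ]
book_edge [318. 304.] 0.67 [891.8  75.7 151. ]
book_edge [254. 158.] 0.64 [447.1  67.3 151. ]
book_edge [356. 215.] 0.48 [699.4 250.5 151. ]
book_edge [278. 225.] 0.27 [673.8  59.1 151. ]
mirror
[... 1078 characters left out ...]
 232.] 0.87 [ 446.3 -100.9  151. ]
book_edge [223. 296.] 0.85 [327.1  96.  151. ]
book_edge [268. 156.] 0.69 [599.9   4.1 151. ]
cream_jar [311. 180.] 0.73 [ 573.1 -102.1    0. ]
spray_bottle [315. 139.] 0.64 [ 671.1 -116.9    0. ]
foundation [229. 187.] 0.72 [559.3  89.5   0. ]
foundation [177. 244.] 0.55 [427.5 211.8   0. ]
{'t': 1.6, 'joints': array([-1.4,  0.5,  1.6,  0. ,  1.1, -0.1]), 'qvel': array([-0., -0.,  0., -0., -0.,  0.]), 'tau': array([  0. , -61.2, -25.8,   0.1,   0. ,  -0. ]), 'eef_pos': array([ 165.4, -602.7,  214.7]), 'tcp_rot': array([3.1, 0. , 0.3]), 'ft_force': array([ 0.8, -0. ,  0.4]), 'moment': array([ 0., -0., -0.]), 'grip_force': 0.0, 'opening': 1.0030778361775932}
```

View pics/a.png

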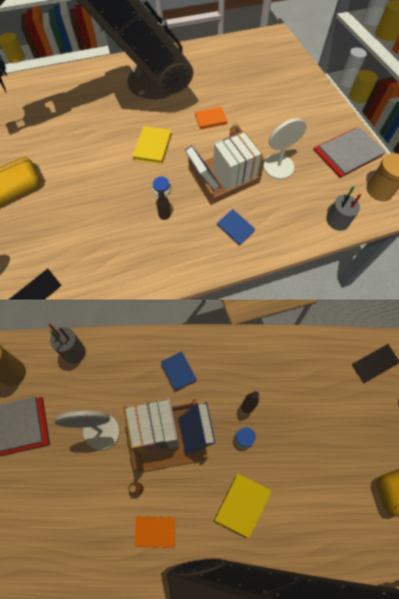

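```bash
python3 - <<'E'
from h import *
np.set_printoptions(precision=1,suppress=True)
c=cam("top"); c2=cam("scene")
a=cv2.resize(c["color"][110:270,140:350],(788,600),interpolation=cv2.INTER_CUBIC)
cv2.imwrite("pics/b.png",a[:,:,::-1])
v,u=np.mgrid[100:270,130:360]
uv=np.c_[u.ravel(),v.ravel()]
P=world(c,uv); col=c["color"][v.ravel(),u.ravel()]
np.savez("cl.npz",P=P,uv=uv,col=col)
def rect(m,n):
    q=P[m][:,:2].astype(np.float32)
    if len(q)<5: print(n,len(q));return
    lo,hi=np.percentile(q,[1,99],axis=0)
    r=cv2.minAreaRect(q); print(n,len(q),r,lo,hi)
ok=P[:,2]>-50
rowm=ok&(P[:,2]>154)&(P[:,2]<172)&(P[:,1]>60)&(P[:,1]<235)&(abs(P[:,0]-590)<90)
rect(rowm,"row"); print(np.median(P[rowm][:,2]))
bl=(col[:,2]>col[:,0]*1.25)
b=bl&(P[:,2]>30)&(abs(P[:,0]-590)<100)&(P[:,1]>-60); rect(b,"blue")
q=P[b]; cc=q.mean(0); U,S,V=np.linalg.svd(q-cc); print(cc,V[2],S/np.sqrt(len(q)))
for t in [(300,100,-1),]:
  pass
jar=(P[:,2]>36)&(P[:,2]<55)&(abs(P[:,0]-570)<50)&(abs(P[:,1]+100)<50); rect(jar,"jar")
sp=(P[:,2]>60)&(P[:,2]<160)&(abs(P[:,0]-672)<50)&(abs(P[:,1]+117)<50); rect(sp,"spray")
sp=(P[:,2]>125)&(P[:,2]<160)&(abs(P[:,0]-672)<50)&(abs(P[:,1]+117)<50); rect(sp,"spraytop")
fd=(P[:,2]>40)&(P[:,2]<100)&(abs(P[:,0]-427)<60)&(abs(P[:,1]-212)<60); rect(fd,"found")
st=(P[:,2]>62)&(P[:,2]<80)&(abs(P[:,0]-590)<110)&(P[:,1]>-20)&(P[:,1]<60); rect(st,"stop")
fl=(P[:,2]>7)&(P[:,2]<18)&(abs(P[:,0]-590)<120)&(P[:,1]>-10)&(P[:,1]<240); rect(fl,"floor")
E
```

```text
row 3100 ((597.9559326171875, 154.865234375), (111.85757446289062, 116.12483978271484), 10.51620864868164) [538.8  94.2] [651.9 215.2]
158.47826782483554
blue 1304 ((588.693115234375, 44.24398422241211), (106.72174072265625, 66.32113647460938), 10.63674259185791) [536.1  17.9] [640.7  80.9]
[587.2  48.7 102.2] [ 0.2 -0.9 -0.4] [40.2 30.7  1. ]
jar 491 ((576.038818359375, -106.16484069824219), (54.227012634277344, 55.334415435791016), 43.107383728027344) [ 550.  -132.6] [602.8 -79. ]
spray 363 ((672.260498046875, -117.99948120117188), (41.2961540222168, 38.06766128540039), 50.27134704589844) [ 654.4 -137.5] [691.3 -99.4]
spraytop 94 ((674.49365234375, -120.07552337646484), (19.408702850341797, 20.474653244018555), 9.331137657165527) [ 664.8 -130.2] [ 684. -110.]
found 256 ((450.6061706542969, 204.30226135253906), (35.90741729736328, 75.7810287475586), 69.39476776123047) [415.1 191.7] [485.4 228.7]
stop 172 ((595.8772583007812, 44.79866409301758), (170.56285095214844, 44.568729400634766), 10.616978645324707) [515.9   8.9] [681.5  59.9]
floor 1916 ((580.2323608398438, 117.46135711669922), (166.5437774658203, 194.519287109375), 10.564806938171387) [487.2  22.7] [671.4 195.5]
```

View pics/b.png

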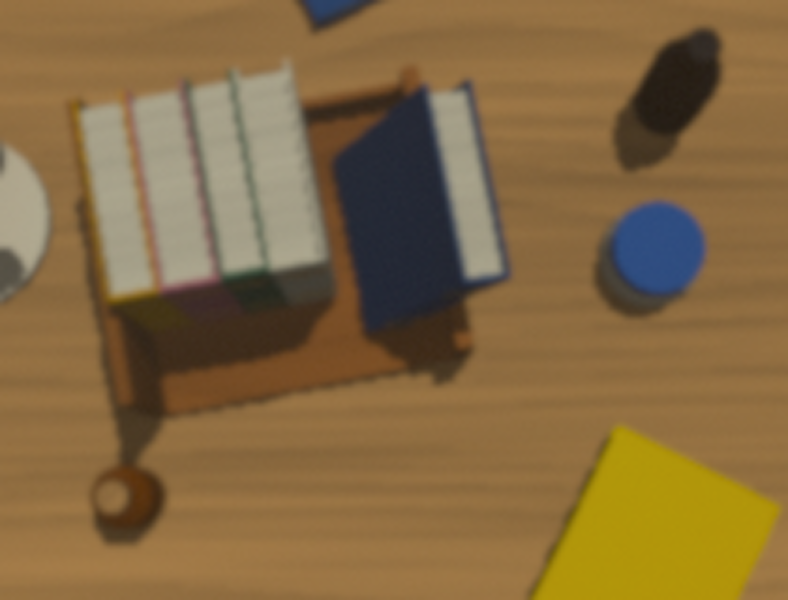

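The leaning blue book in the rack (top camera 249,169) and the flat blue one on the desk (230,92) are the two candidates. Yellow (310,265) and orange (198,296) are excluded. The crop shows the one in the rack is the larger and leans over the stop, so that is the target.

```bash
cat >> h.py <<'E'
YAW=np.radians(10.55); O=np.array([585.5,93.]); EX=np.array([np.cos(YAW),np.sin(YAW)]); EY=np.array([-EX[1],EX[0]])
def rk(p): d=np.atleast_2d(p)[:,:2]-O; return np.c_[d@EX,d@EY]
def blue(P,col): return (col[:,2]>col[:,0]*1.25)
E
python3 - <<'E'
from h import *
np.set_printoptions(precision=1,suppress=True)
d=np.load("cl.npz");P,col=d["P"],d["col"]; r=rk(P); z=P[:,2]
def show(n,m): print(n,m.sum(),np.percentile(r[m],[0.5,2,50,98,99.5],axis=0).tolist())
show("row",(z>155)&(z<170)&(r[:,1]>-25)&(r[:,1]<125)&(abs(r[:,0])<95))
show("stop",(z>66)&(z<78)&(abs(r[:,0])<100)&(r[:,1]<-55)&(r[:,1]>-80))
show("floor",(z>8)&(z<17)&(abs(r[:,0])<100)&(r[:,1]<60)&(r[:,1]>-80))
b=(z>95)&(z<175)&(abs(r[:,0])<110)&(r[:,1]<-25)&(r[:,1]>-120)
show("book",b); show("booktop",b&(z>140))
s=state(); y=s["tcp_rot"][2]; print(s["tcp_rot"],s["t"],s["eef_pos"],rk(s["eef_pos"]))
E
```

```text
row 3048 [[-31.84709882085219, 0.9333908228612106], [-30.731495699427576, 2.5886731821238125], [20.554112321986032, 58.36853499803186], [72.59010037229957, 114.21131133390337], [76.17235736376357, 115.9695277880975]]
stop 93 [[-83.69394255521732, -71.57088455586235], [-82.93712194403685, -71.47593105853645], [-64.05465848489175, -66.17457201884125], [84.74236011171665, -60.86308169782483], [86.38442111285053, -56.07712396659861]]
floor 1334 [[-83.62349649847673, -61.06878836099056], [-82.92283909876325, -57.75845456636415], [-53.00208058466839, -2.160763880183426], [80.3306734419177, 57.432360641941884], [81.72549690432237, 59.347680395192846]]
book 1472 [[-59.195650585433896, -93.44019846370206], [-58.880448641507094, -92.6292739346649], [-7.1020146441282614, -66.20891975567946], [48.35002277202188, -42.11903144503067], [50.809765664380386, -41.22530904797553]]
booktop 942 [[-59.0243756674318, -93.50647352243108], [-58.19570799404245, -93.07783888175496], [-5.9655869803395785, -75.61849645677916], [47.091295588004236, -59.4318130495014], [50.364381157111765, -58.65238346177722]]
[3.1 0.  0.3] 1.7 [ 165.4 -602.7  214.7] [[-540.4 -607. ]]
```

```bash
cat >> h.py <<'E'
from scipy.spatial.transform import Rotation as Ro
def go(*targets):
    s=state(); R=Ro.from_euler("xyz",s["tcp_rot"]).as_matrix()
    print("t",round(s["t"],2),"rack",rk(s["eef_pos"])[0].round(1),"z",round(s["eef_pos"][2],1),"yaw",s["tcp_rot"][2].round(3),"F",np.round(s["ft_force"],1),"roll",round(s["tcp_rot"][2]-YAW,3))
    for x,y,z in targets:
        w=np.r_[O+x*EX+y*EY,z]; print((x,y,z),"slide",(R.T@(w-s["eef_pos"])/1000).round(4).tolist())
E
python3 -c "
from h import *
go((-4,-125,215),(-4,-125,122))"
```

```text
t 1.7 rack [-540.4 -607. ] z 214.7 yaw 0.268 F [-1.1  0.   0.4] roll 0.084
(-4, -125, 215) slide [0.5748, -0.4355, -0.0004]
(-4, -125, 122) slide [0.5748, -0.4355, 0.0926]
```

>>> step_arm(
  increments=[
    {"slide": [0.05, -0.038, 0], "roll": 0.02},
    {"slide": [0.1, -0.076, 0], "roll": 0.04},
    {"slide": [0.15, -0.114, 0], "roll": 0.06},
    {"slide": [0.2, -0.152, 0], "roll": 0.084},
    {"slide": [0.25, -0.19, 0], "roll": 0.084},
  ],
  fingers=0,
)

```text
t: 2.33
eef_pos: [356.3, -352.9, 214.9]
tcp_rot: [3.141, -0.0, 0.183]
ft_force: [1.0, -0.4, -0.1]
opening: 0.533
grip_force: 0.0
```

```bash
python3 -c "
from h import *
go((-4,-125,215),(-4,-125,122))"
```

```text
t 2.33 rack [-307.  -396.4] z 214.9 yaw 0.183 F [ 1.  -0.4 -0.1] roll -0.001
(-4, -125, 215) slide [0.3027, -0.2717, -0.0002]
(-4, -125, 122) slide [0.3027, -0.2718, 0.0928]
```

>>> step_arm(
  increments=[
    {"slide": [0.045, -0.04, 0], "roll": 0},
    {"slide": [0.09, -0.08, 0], "roll": 0},
    {"slide": [0.135, -0.12, 0], "roll": 0},
    {"slide": [0.18, -0.16, 0], "roll": 0},
    {"slide": [0.22, -0.2, 0], "roll": 0},
  ],
)

```text
t: 2.95
eef_pos: [536.2, -115.9, 214.8]
tcp_rot: [3.141, -0.001, 0.184]
ft_force: [0.9, 0.1, 0.1]
opening: 0.024
grip_force: 0.0
```

```bash
python3 -c "
from h import *
go((-4,-125,215),(-4,-125,122))"
```

```text
t 2.95 rack [ -86.7 -196.4] z 214.8 yaw 0.184 F [0.9 0.1 0.1] roll -0.0
(-4, -125, 215) slide [0.0827, -0.0714, -0.0002]
(-4, -125, 122) slide [0.0826, -0.0714, 0.0928]
```

>>> step_arm(
  increments=[
    {"slide": [0.042, -0.036, 0], "roll": 0},
    {"slide": [0.083, -0.071, 0], "roll": 0},
    {"slide": [0.083, -0.071, 0.045], "roll": 0},
    {"slide": [0.083, -0.071, 0.092], "roll": 0},
    {"slide": [0.083, -0.071, 0.092], "roll": 0},
  ],
)

```text
t: 3.58
eef_pos: [602.2, -32.4, 120.1]
tcp_rot: [-3.14, 0.006, 0.184]
ft_force: [0.2, -0.0, -0.1]
opening: 0.003
grip_force: 0.0
```

```bash
python3 - <<'E'
from h import *
go((-4,-110,122),(-4,-75,122),(-4,-50,122))
c=cam("scene"); save(c,"c.png",(180,130,360,265),4)
E
```

```text
t 3.58 rack [  -6.5 -126.3] z 120.1 yaw 0.184 F [ 0.2 -0.  -0.1] roll -0.0
(-4, -110, 122) slide [0.0025, -0.0163, -0.0019]
(-4, -75, 122) slide [0.0025, -0.0513, -0.0019]
(-4, -50, 122) slide [0.0025, -0.0763, -0.0018]
```

View pics/c.png

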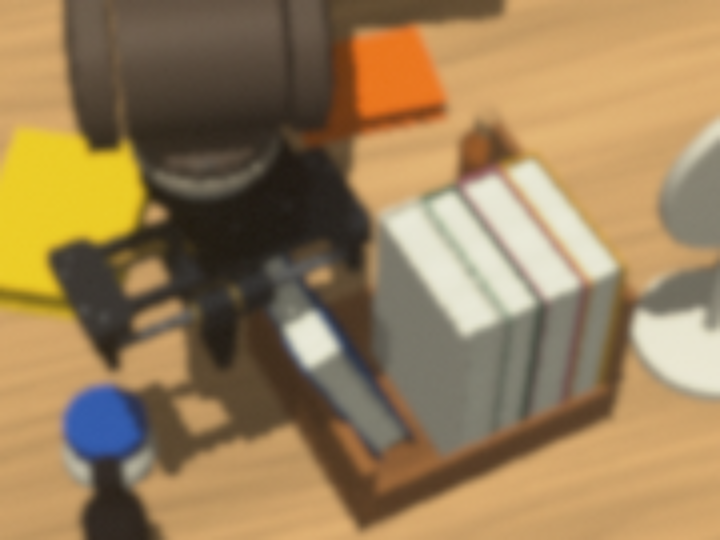

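The closed fingers (crop 220,330) are outside the book's upper edge and clear of the jar at (105,420). I'll start the push.

>>> step_arm(
  increments=[
    {"slide": [0.002, -0.01, 0], "roll": 0},
    {"slide": [0.002, -0.018, 0], "roll": 0},
    {"slide": [0.002, -0.024, 0], "roll": 0},
    {"slide": [0.002, -0.029, 0], "roll": 0},
    {"slide": [0.002, -0.034, 0], "roll": 0},
  ],
)

```text
t: 4.25
eef_pos: [599.4, 1.4, 122.8]
tcp_rot: [3.141, -0.0, 0.184]
ft_force: [-0.1, 0.5, -0.2]
opening: 0.003
grip_force: 0.1
```

>>> step_arm(
  increments=[
    {"slide": [0, -0.004, 0], "roll": 0},
    {"slide": [0, -0.008, 0], "roll": 0},
    {"slide": [0, -0.012, 0], "roll": 0},
    {"slide": [0, -0.016, 0], "roll": 0},
    {"slide": [0, -0.02, 0], "roll": 0},
  ],
)

```text
t: 4.88
eef_pos: [595.7, 21.0, 122.6]
tcp_rot: [3.142, 0.0, 0.184]
ft_force: [0.3, 0.5, 0.5]
opening: 0.007
grip_force: 0.0
```

```bash
cat >> h.py <<'E'
def book():
    c=cam("top"); v,u=np.mgrid[100:270,130:360]; P=world(c,np.c_[u.ravel(),v.ravel()]); col=c["color"][v.ravel(),u.ravel()].astype(int)
    r=rk(P); z=P[:,2]; m=(z>130)&(z<175)&(abs(r[:,0])<110)&(r[:,1]<-3)&(r[:,1]>-120)&(col.max(1)>0)
    b=m&((col[:,2]>col[:,0]*1.25)|(col.min(1)>110))
    print("book n",b.sum(),"lo/hi x,y,z",np.percentile(np.c_[r,z][b],[1,50,99],axis=0).round(1).tolist(), cv2.minAreaRect(r[b].astype(np.float32)))
    return c
E
python3 - <<'E'
from h import *
go((-4,-60,122),(-4,-50,122)); c=book(); save(c,"d.png",(140,110,350,270),3)
E
```

```text
t 4.88 rack [ -3.2 -72.7] z 122.6 yaw 0.184 F [0.3 0.5 0.5] roll -0.0
(-4, -60, 122) slide [-0.0008, -0.0127, 0.0006]
(-4, -50, 122) slide [-0.0008, -0.0227, 0.0006]Traceback (most recent call last):
  File "<stdin>", line 2, in <module>
  File "h.py", line 33, in book
    print("book n",b.sum(),"lo/hi x,y,z",np.percentile(np.c_[r,z][b],[1,50,99],axis=0).round(1).tolist(), cv2.minAreaRect(r[b].astype(np.float32)))
                                         ~~~~~~~~~~~~~^^^^^^^^^^^^^^^^^^^^^^^^^^^^^^^^
    return _quantile_unchecked(
        a, q, axis, out, overwrite_input, method, keepdims, weights)
    return _ureduce(a,
                    func=_quantile_ureduce_func,
    ...<5 lines>...
                    overwrite_input=overwrite_input,
                    method=method)
    r = func(a, **kwargs)
    result = _quantile(arr,
                       quantiles=q,
    ...<2 lines>...
                       out=out,
                       weights=wgt)
    slices_having_nans = np.isnan(arr[-1, ...])
                                  ~~~^^^^^^^^^
IndexError: index -1 is out of bounds for axis 0 with size 0
```

```bash
python3 - <<'E'
from h import *
c=cam("scene"); save(c,"d.png",(180,130,360,265),4)
E
```

```text
(no output)
```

View pics/d.png

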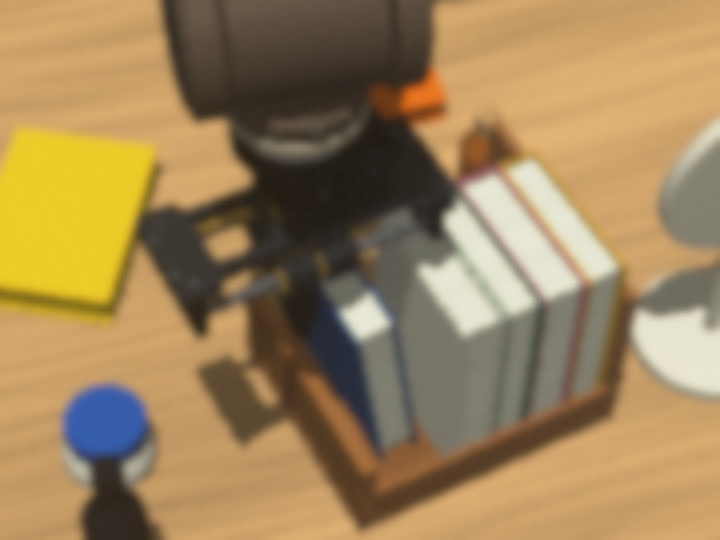

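The book (crop 365,370) is coming upright and is now about 9° off vertical. I'll continue slowly.

>>> step_arm(
  increments=[
    {"slide": [-0.001, -0.004, 0], "roll": 0},
    {"slide": [-0.001, -0.007, 0], "roll": 0},
    {"slide": [-0.001, -0.01, 0], "roll": 0},
    {"slide": [-0.001, -0.013, 0], "roll": 0},
    {"slide": [-0.001, -0.016, 0], "roll": 0},
  ],
)

```text
t: 5.6
eef_pos: [591.8, 36.5, 122.6]
tcp_rot: [3.142, 0.0, 0.184]
ft_force: [0.2, 0.2, 1.1]
opening: 0.003
grip_force: 0.0
```

>>> step_arm(
  increments=[
    {"slide": [0, -0.002, 0], "roll": 0},
    {"slide": [0, -0.004, 0], "roll": 0},
    {"slide": [0, -0.006, 0], "roll": 0},
    {"slide": [0, -0.006, 0], "roll": 0},
    {"slide": [0, -0.006, 0], "roll": 0},
  ],
)

```text
t: 6.22
eef_pos: [590.8, 42.1, 122.6]
tcp_rot: [3.141, -0.0, 0.184]
ft_force: [0.0, -0.7, -0.1]
opening: 0.006
grip_force: 0.0
```

```bash
python3 - <<'E'
from h import *
go((-4,-50,122),(-4,-75,122)); c=cam("scene"); save(c,"e.png",(180,130,360,265),4)
E
```

```text
t 6.22 rack [ -4.1 -51. ] z 122.6 yaw 0.184 F [ 0.  -0.7 -0.1] roll -0.0
(-4, -50, 122) slide [0.0001, -0.001, 0.0006]
(-4, -75, 122) slide [0.0001, 0.024, 0.0006]
```

View pics/e.png

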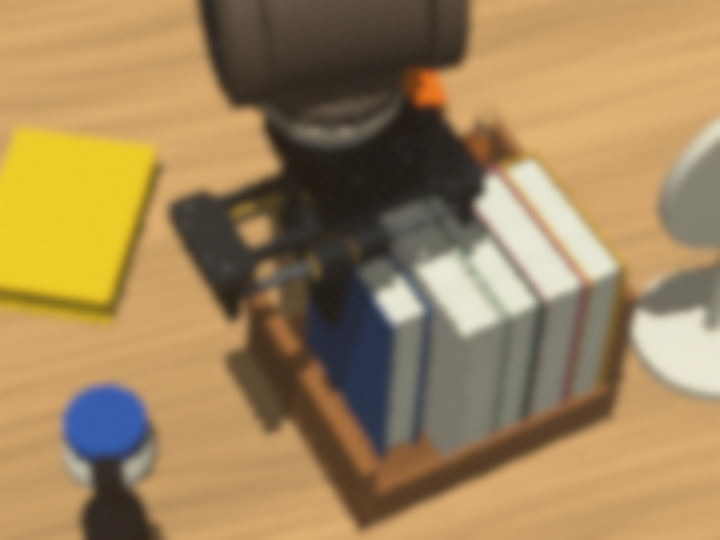

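The book stands upright (crop 390,370). Next I'll retreat, rise and move round to the spine side.

>>> step_arm(
  increments=[
    {"slide": [0, 0.01, 0], "roll": 0},
    {"slide": [0, 0.025, 0], "roll": 0},
    {"slide": [0, 0.025, -0.045], "roll": 0},
    {"slide": [-0.04, 0.025, -0.085], "roll": 0},
    {"slide": [-0.09, 0.01, -0.085], "roll": 0},
  ],
)

```text
t: 6.9
eef_pos: [504.7, 14.4, 209.8]
tcp_rot: [3.14, -0.005, 0.182]
ft_force: [-0.3, 0.7, -0.3]
opening: 0.002
grip_force: 0.0
```

>>> step_arm(
  increments=[
    {"slide": [-0.05, -0.01, 0], "roll": 0},
    {"slide": [-0.1, -0.02, 0], "roll": 0},
    {"slide": [-0.15, -0.03, 0], "roll": 0},
    {"slide": [-0.15, -0.036, 0], "roll": 0},
    {"slide": [-0.15, -0.036, 0], "roll": 0},
  ],
)

```text
t: 7.52
eef_pos: [351.0, 23.5, 208.1]
tcp_rot: [3.141, -0.002, 0.183]
ft_force: [0.3, -0.5, -0.4]
opening: 0.008
grip_force: 0.0
```

```bash
python3 - <<'E'
from h import *
go((-100,-24,205),(-100,-24,92),(-43,-24,92)); c=book(); save(c,"f.png",(140,110,350,270),3)
E
```

```text
t 7.53 rack [-243.3  -25.4] z 208.1 yaw 0.183 F [ 0.3 -0.5 -0.4] roll -0.001
(-100, -24, 205) slide [0.1433, -0.0015, 0.0033]
(-100, -24, 92) slide [0.1431, -0.0015, 0.1163]
(-43, -24, 92) slide [0.2001, -0.0016, 0.1164]
book n 622 lo/hi x,y,z [[-58.7, -35.8, 154.2], [-7.1, -24.1, 158.0], [44.5, -12.5, 163.1]] ((-6.710052490234375, -24.6173095703125), (24.89554786682129, 104.64472961425781), 89.64759826660156)
```

View pics/f.png

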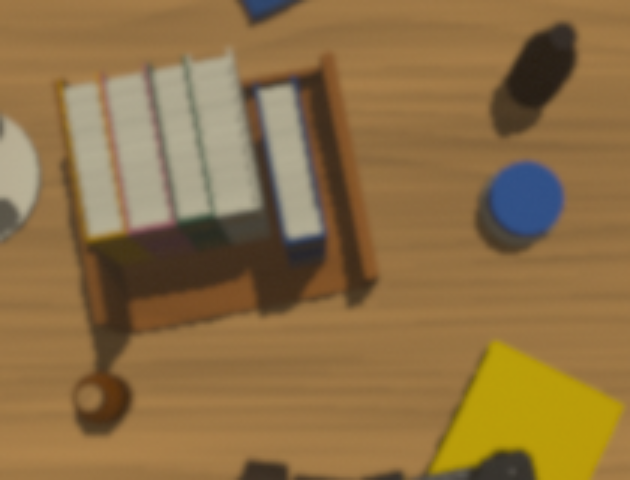

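The book stands square at rack y ≈ -24.6 with its spine about 26 mm out (crop 300,250). The jar and bottle haven't moved.

>>> step_arm(
  increments=[
    {"slide": [0.045, -0.001, 0], "roll": 0},
    {"slide": [0.09, -0.001, 0], "roll": 0},
    {"slide": [0.133, -0.001, 0.03], "roll": 0},
    {"slide": [0.133, -0.001, 0.075], "roll": 0},
    {"slide": [0.133, -0.001, 0.115], "roll": 0},
  ],
)

```text
t: 8.2
eef_pos: [481.7, 49.0, 90.4]
tcp_rot: [-3.142, 0.001, 0.184]
ft_force: [0.5, -0.1, -0.0]
opening: 0.003
grip_force: 0.0
```

>>> step_arm(
  increments=[
    {"slide": [0.01, 0, 0], "roll": 0},
    {"slide": [0.02, 0, 0], "roll": 0},
    {"slide": [0.03, 0, 0], "roll": 0},
    {"slide": [0.034, 0, 0], "roll": 0},
    {"slide": [0.034, 0, 0], "roll": 0},
  ],
)

```text
t: 8.82
eef_pos: [514.4, 55.4, 93.1]
tcp_rot: [3.141, -0.001, 0.184]
ft_force: [-0.1, 0.7, -0.5]
opening: 0.005
grip_force: 0.0
```

```bash
python3 - <<'E'
from h import *
go((-60,-24,92),(-43,-24,92))
E
```

```text
t 8.82 rack [-76.8 -23.9] z 93.1 yaw 0.184 F [-0.1  0.7 -0.5] roll -0.0
(-60, -24, 92) slide [0.0168, 0.0001, 0.0011]
(-43, -24, 92) slide [0.0338, 0.0001, 0.0011]
```

>>> step_arm(
  increments=[
    {"slide": [0.004, 0, 0], "roll": 0},
    {"slide": [0.008, 0, 0], "roll": 0},
    {"slide": [0.012, 0, 0], "roll": 0},
    {"slide": [0.015, 0, 0], "roll": 0},
    {"slide": [0.018, 0, 0], "roll": 0},
  ],
)

```text
t: 9.45
eef_pos: [531.8, 58.7, 92.6]
tcp_rot: [3.142, 0.0, 0.184]
ft_force: [-1.5, -0.5, 2.5]
opening: 0.007
grip_force: 1.3
```

>>> step_arm(
  increments=[
    {"slide": [0.003, 0, 0], "roll": 0},
    {"slide": [0.006, 0, 0], "roll": 0},
    {"slide": [0.009, 0, 0], "roll": 0},
    {"slide": [0.012, 0, 0], "roll": 0},
    {"slide": [0.015, 0, 0], "roll": 0},
  ],
)

```text
t: 10.07
eef_pos: [546.7, 61.4, 92.6]
tcp_rot: [3.142, 0.0, 0.184]
ft_force: [-2.8, -0.3, -0.2]
opening: 0.004
grip_force: 0.9
```

```bash
python3 - <<'E'
from h import *
go((-43,-24,92)); c=cam("scene"); save(c,"g.png",(180,130,360,265),4)
E
```

```text
t 10.07 rack [-43.9 -23.9] z 92.6 yaw 0.184 F [-2.8 -0.3 -0.2] roll -0.0
(-43, -24, 92) slide [0.0009, 0.0, 0.0006]
```

View pics/g.png

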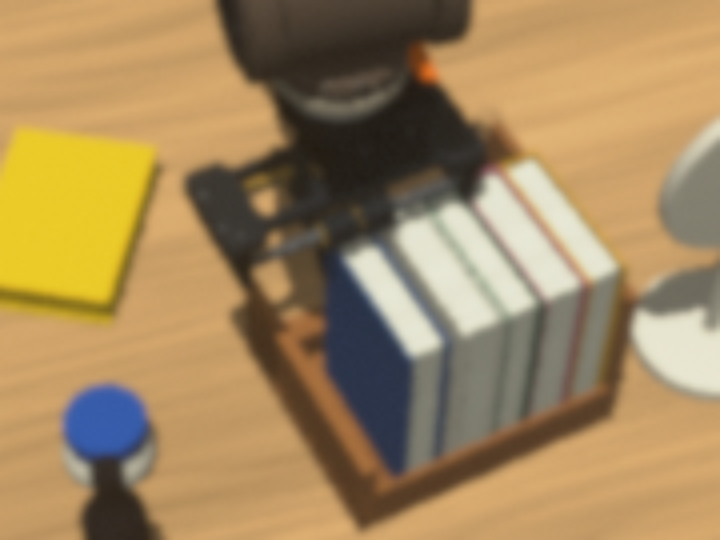

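The page edge (crop 425,420) is now near the rear rail and in line with the row. I'll back off and check from above.

>>> step_arm(
  increments=[
    {"slide": [-0.01, 0, 0], "roll": 0},
    {"slide": [-0.04, 0, 0], "roll": 0},
    {"slide": [-0.08, 0, 0], "roll": 0},
    {"slide": [-0.1, 0, -0.05], "roll": 0},
    {"slide": [-0.12, 0, -0.1], "roll": 0},
  ],
)

```text
t: 10.75
eef_pos: [427.1, 39.3, 193.6]
tcp_rot: [-3.141, 0.001, 0.184]
ft_force: [0.5, 0.2, 0.4]
opening: 0.005
grip_force: 0.0
```

>>> step_arm(
  increments=[
    {"slide": [-0.05, 0, 0], "roll": 0},
    {"slide": [-0.08, 0, 0], "roll": 0},
    {"slide": [-0.08, 0, 0], "roll": 0},
    {"slide": [-0.08, 0, 0], "roll": 0},
    {"slide": [-0.08, 0, 0], "roll": 0},
  ],
)

```text
t: 11.38
eef_pos: [350.6, 24.9, 192.5]
tcp_rot: [3.141, -0.0, 0.184]
ft_force: [0.5, 0.5, 0.1]
opening: 0.006
grip_force: 0.0
```

```bash
python3 - <<'E'
from h import *
go(); c=book(); save(c,"h.png",(140,110,350,270),3)
E
```

```text
t 11.38 rack [-243.4  -24. ] z 192.5 yaw 0.184 F [0.5 0.5 0.1] roll -0.0
book n 623 lo/hi x,y,z [[-31.6, -35.3, 154.1], [21.2, -23.3, 158.1], [72.3, -11.7, 162.8]] ((20.99521255493164, -23.425270080566406), (24.678735733032227, 105.97168731689453), 89.93156433105469)
```

View pics/h.png

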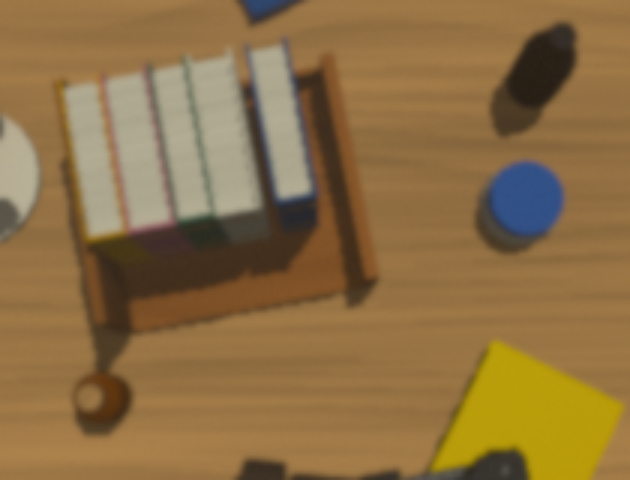

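The book's spine (crop 297,212) is level with the row's, with the centre at about x 22, y -23.5. It stands square and upright, and nothing else has moved.

```bash
python3 -c "
from h import *
print(env.job_done())"
```

```text
the job is handed in; nothing more can be done
None
```

The blue book now stands upright beside the row with its spine level with the other books, nothing else in the rack view moved, and the job is handed in; no verdict was returned.

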